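# Tighten a collet nut with a break-over torque wrench

### The arm

A 7-joint arm with a two-finger parallel gripper is mounted at the origin on the work surface. World frame = base frame: x ahead of the robot, y to its left, z up, the work surface at z = 0. Lengths are in m, angles in rad, forces in N, time in s.
With the tool pointing down it reaches from about 0.425 to 0.875 m from the base axis. Payload 8.4 kg.
Tool frame: the origin (TCP) lies at the very end of the fingers, on their centre line; the grasp point (between the pads) lies 19 mm behind it (ctrl.hold_point_z is the distance from the TCP to the grasp point, in m); z points along the fingers, y is the line along which they close (so a half turn about z gives the same grasp; the last joint's range is limited). The gripper opens to 87 mm and grips with 3 to 60 N. Pads are 19 mm wide; open, the fingers measure 117 mm over their backs; the gripper's body (75 mm by 190 mm) begins 51 mm behind the grasp point.
Start: joints at [1.015, 0.333, 0.04, 1.465, -0.013, 1.343, -0.059], TCP at [0.287, -0.583, 0.223] pointing down, gripper open.
Joint ranges: [-2.58, 2.58], [-0.38, 2.09], [-1.3, 1.39], [0.25, 2.4], [-1.5, 4.64], [0.08, 2.09], [-2.65, 2.65]. Speed limits (rad/s): [2.22, 2.22, 2.79, 2.79, 3.14, 3.14, 3.14].

### API

Orientations are given as a unit quaternion [w, x, y, z].
In Python, from workcell import ctrl, viewer, order, spotter gives the robot as it stands. The module is installed in compiled form; this text tells all that it offers.
- The arm moves only by the tool arm_command, never from a script. Its argument "steps" is a list of rows, each a list of 2 entries, a list of its own where there are three numbers: the shift along the world's x, y, z in cm, then the turn about the world's z in degrees. A call has exactly 5 rows; each row shifts and turns the commanded pose from where the row before left it; what a row does not reach is not made up. A row lasts 1/12 s, in which the tool goes at most 41.7 mm and 7.16 degrees, less where a joint would pass 70% of its speed; a pose out of reach is approached as far as the arm can. A call with a gripper value outside its range is refused whole. "claw" is the closure, from 0 (fully open) to 1 (shut), set as the call begins (left out, the last holds). The fingers move at their own pace and stop on an object; "newtons" is the grip in N (left out, the last holds). Time passes only in rows, so rows that do not move let the fingers close, or fill a call up. It gives the time, the measured TCP pose, the force, the opening and the grip force at its end, in the units of the state.
- ctrl.sense(): the state, without advancing time (a new reading comes with each control period).
- viewer.read_camera(name): name is "side" or "top"; returns (picture, depth): 384x512x3 uint8, blue, green, red; 384x512 float32, m along the optical axis (not along the pixel's ray), 0 where there is no reading.
- viewer.camera_model(name): a dict with "camera_matrix" (3x3 intrinsics, pixels), "world_to_cam" (4x4, takes a point from world to camera coordinates). Camera axes: x right, y up, looking along -z (the intrinsics and any distortion apply to the point x, -y, -z); pixel columns grow to the right and rows downward; lengths in m; the calibration is good to about 2 mm. A picture is of the moment at which its call begins. camera_model takes no time and is no camera call.
- order.finish_job(): hands the job in; it is judged then, once.
Trained networks look in the newest picture that a camera, given by its name, has taken for a name from the list of things; names that differ only in an ending like _2 or _b are one class to them, and where a whole thing is asked for, a point or a joint stands for the part that bears it (a point fixed in the world has none). Each returns a list of dicts, best first, with "conf" (0 to 1); they miss things now and then, are a little off and sometimes report something else, mostly with a low value. They report only what shows in the picture. A call takes as long as a camera call. They do not tell look-alikes from the thing itself.
- spotter.boxes_of(camera, target): "centre" ([x, y, z] in m, in world coordinates, good to about 4 mm: the middle of the surface that is visible of it).
- spotter.tip_of(camera, target): "centre" ([x, y, z] in m, in world coordinates, good to about 4 mm: a listed point, or the origin of a listed thing).
The state is a dict: "time": time; "joint_positions": joint angles; "joint_velocities": joint speeds; "joint_efforts": joint torques, N m; "eef_pos": TCP position; "orientation": TCP orientation; "wrist_force": force on the tool from outside, world axes, zero at the start; "moment": the same for the moment, N m; "finger_gap": finger opening in m; "grasp_force": force on a finger pad.
Only numpy, scipy, OpenCV 4.12 (cv2) and the standard library are available. Lean on these libraries where they do the work, as an engineer would, in place of code of your own. Each camera call takes 0.05 s, during which the arm holds its last target. There are 200 camera calls.

### The job

Take the preset torque wrench from its cradle, lower its ring fully down over the hexagonal collet nut that holds the thin tube, and turn the handle clockwise (seen from above) until the wrench's hinge clearly breaks over - about ten degrees of kink - then stop: do not drive the handle on to the hinge's end stop or overtighten the nut. Ease the handle back just enough to let the hinge straighten and free the ring, without loosening the nut, lift the wrench off and lay it back in its cradle the way it lay, without knocking the tube or disturbing anything else.

Things in the scene. Friction and masses are not known exactly. Their poses are not given: they have to be found in the camera images.
- wrench: Head of the break-over torque wrench (380 g in all, +-20 %): steel ring 47 mm across, 13 mm thick, six-sided hole 32 mm across flats. Origin: centre of the hole at the ring's underside; z up; x from handle to ring (handle runs along -x); a corner of the hole lies on +x, others every 60 deg. A vertical hinge pin at x=-0.034 joins the handle. Pin, bar, grip are centred 6.5 mm above the origin.
- handle_hold (a point): On the centre line of the handle's steel bar (20 mm wide, 16 mm high, from 40 to 164 mm behind the ring's centre), near the whole wrench's balance point: 106 mm behind the hinge pin, 140 mm behind the ring's centre when straight. Axes turn with the handle: x towards the ring, z up.
- handle_end (a point): Rear end, on the centre line, of the rubber grip (24 mm wide, 20 mm high, from 164 to 264 mm behind the ring's centre); 230 mm behind the hinge pin.
- breakover (a joint): The wrench's hinge, rad: 0 = handle straight, held rigid by a preload spring; grows as the handle folds clockwise (from above) relative to the ring; end stop at 0.40. Stays near 0 up to 0.8 Nm about the pin (7.5 N sideways at handle_hold), then folds at nearly constant resistance (0.8 to 0.9 Nm); returns to 0 when unloaded. Rigid the other way. Fold past 0.10, never past 0.36.
- nut (a point): Centre of the underside of the hexagonal collet nut, at the holder's round shoulder (44 mm across), 57 mm above the bench. Nut: smooth oiled steel, 30 mm across flats, 19 mm high, chamfered to 25 mm round over the top 4 mm. A fitted ring rests on the shoulder, its underside level with this point; play 1 mm all round, 7 deg in turn. z up; axes turn with the nut; a hexagon corner lies on +x, others every 60 deg.
- collet_nut (a joint): Turn of the nut, rad, growing clockwise from above (tightening). Starts finger-tight, 0.05 to 0.25. Tightening torque = 2.0 Nm/rad x this angle, so it stiffens; the wrench breaks over at about 0.4 to 0.7. Past 0.85 the tube is crushed. It stays where left, but counterclockwise torque (about 1 Nm) loosens it; leave it above 0.36.
- holder: The collet holder, fixed to the fixture plate: flange 76 mm across and 10 mm high, then a round steel body 44 mm across up to the shoulder at 45 mm. Origin: centre of its underside, on the plate's top. A ring that has been loaded on the nut stands turned about 13 deg clockwise from square on it and can stay wedged: turn it back square and centred, then lift level.
- tube: Thin aluminium tube 12 mm across held upright in the collet, on the nut's axis; it ends 17 mm above the nut's top. Fragile: no more than 10 N against it. Origin: on its axis at the height of the nut's underside.
- cradle: Grey plastic cradle, fixed: base 215 x 70 x 8 mm, two notched saddles. Origin: centre of its underside, x towards the ring end, z up. Notch at x=0.080: 16 mm long, floor at 40 mm, 25 mm wide, for the bar. Notch at x=-0.085: 18 mm long, floor at 38 mm, 30 mm wide, for the grip. Notch walls 5 mm thick, tops at 50 mm. The lying wrench's origin is at (0.130, 0, 0.0415), its x along the cradle's x.
- fixture_plate: Perforated aluminium plate 300 x 360 x 12 mm lying fixed on the bench under the holder, with two stop bars 12 mm high along its +y and +x edges. Origin: centre of its underside.
- tag_stack: Bystander: banded stack of metal tags 50 x 75 x 39 mm. Origin: centre of its underside.
- disc_stack: Bystander: stack of round blanks, 60 mm across, 40 mm high. Origin: centre of its underside.
- cleaner: Bystander: white bottle, 54 mm across, 130 mm high. Origin: centre of its underside.
- screwdriver: Bystander: screwdriver lying on the bench. Origin: under its middle.
- stop_bar: Bystander: loose aluminium stop bar 100 x 16 x 12 mm lying on the bench. Origin: centre of its underside.
- blank_tag: Bystander: tag 45 x 75 x 4 mm lying on the plate in the corner of the stops. Origin: centre of its underside.
- cap_screw: Bystander: cap screw 26 mm high standing on its 16 mm head on the plate. Origin: centre of its underside.
- spare_collet: Bystander: spare collet, 21 mm across, 31 mm high, standing on the plate. Origin: centre of its underside.
Things that resemble listed ones, but are neither listed nor needed, are in the scene too. There is more than one size of the cradle; the one meant has the size given above.

How it is judged:
By the outcome, as a careful person would: the job done as asked, in the order asked, and still so for the second after the job is handed in, with the robot touching nothing.
It also fails if it takes over 72 s, if anything falls off the work surface, if the arm or the gripper's body presses on something with over 40 N, if the wrist force passes 120 N, or if a joint passes its speed limit or range.

## Working session

There is one attempt and no reset: what is moved stays moved. The work goes in short steps, Python scripts to look and compute and a tool call to move; the robot and the scene stay as the last step left them, time stands still between calls to the robot, and variables do not carry over. Pictures are saved under pics/ and viewed, at most 10 in all, crops included, and the job is handed in when it is done.

Besides the shell and the picture viewer there is one more tool, called as a command line: name --argument value ..., lists and objects as JSON in quotes. arm_command: Moves the arm, as the interface text tells. Its arguments: {"type":"object","properties":{"steps":{"type":"array"},"claw":{"type":"number"},"newtons":{"type":"number"}},"required":["steps"]}

```bash
mkdir -p pics; cat > h.py <<'E'
import numpy as np, cv2, json
from workcell import ctrl, viewer, order, spotter
def cloud(name):
    img,d=viewer.read_camera(name); m=viewer.camera_model(name)
    K=np.array(m["camera_matrix"]);T=np.linalg.inv(np.array(m["world_to_cam"]))
    v,u=np.mgrid[0:384,0:512]
    x=(u-K[0,2])/K[0,0]*d; y=(v-K[1,2])/K[1,1]*d
    P=np.stack([x,-y,-d,np.ones_like(d)],-1)@T.T
    P=P[...,:3]; P[d==0]=np.nan
    return img,P
E
python3 - <<'E'
from h import *
out=[]
for c in ["top","side"]:
    img,P=cloud(c); out.append(img); np.save(f"{c}.npy",P); cv2.imwrite(f"{c}.png",img)
    print(c,{k:np.round(v,3).tolist() for k,v in viewer.camera_model(c).items()})
cv2.imwrite("pics/a.png",cv2.resize(out[0],(800,600))); cv2.imwrite("pics/b.png",cv2.resize(out[1],(800,600)))
for t in ["wrench","handle_hold","handle_end","nut","holder","cradle","tube"]:
    for c in ["top","side"]:
        print(t,c,[(np.round(r["centre"],3).tolist(),round(r["conf"],2)) for r in spotter.tip_of(c,t)][:4])
s=ctrl.sense();print(s,ctrl.hold_point_z)
E
```

```text
top {'camera_matrix': [[379.156, 0.0, 251.442], [0.0, 379.156, 188.516], [0.0, 0.0, 1.0]], 'world_to_cam': [[-0.006, -0.999, 0.035, -0.047], [0.981, 0.001, 0.196, -0.507], [-0.196, 0.036, 0.98, -1.013], [0.0, 0.0, 0.0, 1.0]]}
side {'camera_matrix': [[360.722, 0.0, 261.381], [0.0, 360.722, 185.67], [0.0, 0.0, 1.0]], 'world_to_cam': [[-0.996, -0.092, -0.02, 0.504], [0.05, -0.695, 0.717, -0.12], [-0.08, 0.713, 0.697, -0.999], [0.0, 0.0, 0.0, 1.0]]}
wrench top [([0.669, -0.257, 0.041], 0.6)]
wrench side [([0.67, -0.262, 0.041], 0.87), ([0.766, -0.009, 0.008], 0.59)]
handle_hold top [([0.535, -0.241, 0.045], 0.68), ([0.665, -0.424, -0.002], 0.35)]
handle_hold side [([0.533, -0.245, 0.047], 0.59)]
handle_end top [([0.629, 0.08, 0.0], 0.66), ([0.412, -0.229, 0.051], 0.55)]
handle_end side [([0.407, -0.227, 0.046], 0.64)]
nut top [([0.617, 0.075, 0.058], 0.74), ([0.612, 0.073, 0.056], 0.51)]
nut side [([0.611, 0.066, 0.059], 0.56)]
holder top [([0.614, 0.07, 0.01], 0.77), ([0.45, 0.391, -0.001], 0.6), ([0.606, 0.077, 0.057], 0.18)]
holder side [([0.606, 0.067, 0.015], 0.69), ([0.545, -0.245,
[... 512 characters left out ...]
 1.4654013 , -0.01340836,
        1.34329931, -0.05849717]), 'joint_velocities': array([-8.18314981e-05, -1.34164297e-03, -2.01203842e-03, -4.50123332e-05,
       -1.31789720e-03,  5.00751782e-04,  1.11136955e-03]), 'joint_efforts': array([ 7.12405563e-04, -6.56053305e+01,  1.33327805e+00, -4.04033411e+01,
       -5.98812383e-02,  3.53537709e-02,  4.82923440e-05]), 'eef_pos': array([ 0.28668278, -0.58333153,  0.22255985]), 'orientation': array([-1.31824017e-05,  9.74032759e-01,  2.26407119e-01,  1.03952232e-05]), 'wrist_force': array([-0.55087914, -0.24904291, -0.20317943]), 'moment': array([-0.01589386,  0.02376639, -0.0100397 ]), 'grasp_force': 0.0, 'finger_gap': 0.0870122056987371} 0.0187
```

View pics/a.png

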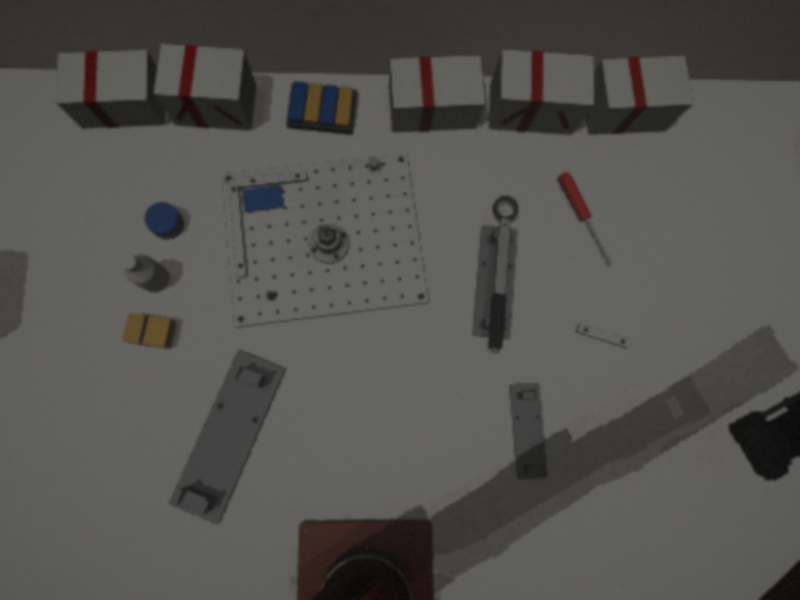

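View pics/b.png

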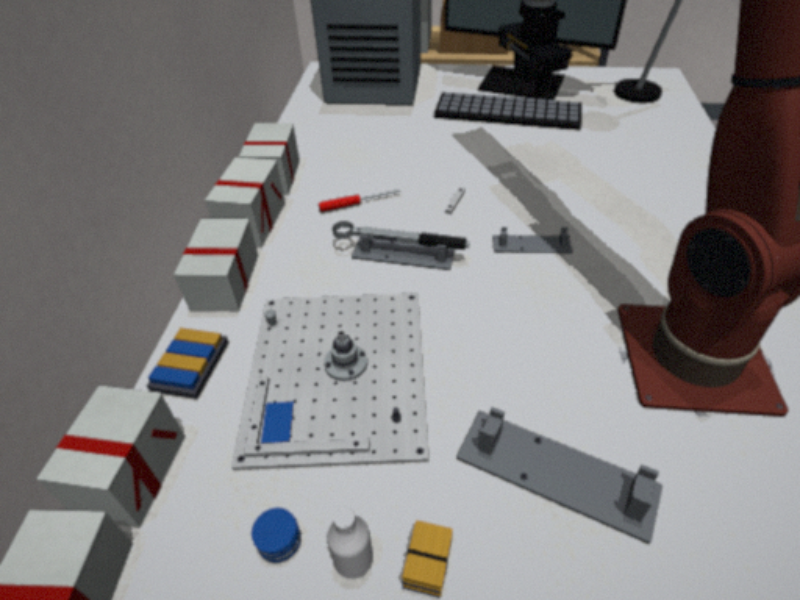

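The top view has three cradle look-alikes: large at (228,436), small at (528,430), and the one carrying the only wrench at (495,285). Detected saddles and length should show that the middle one is 215 mm. Left dark peg (272,295) on the plate and the holder at (328,240). I'll measure and enlarge these.

```bash
python3 - <<'E'
from h import *
def px(c,p):
    m=viewer.camera_model(c);K=m["camera_matrix"];q=np.array(m["world_to_cam"])@np.r_[p,1]
    return K[0][0]*q[0]/-q[2]+K[0][2], -K[1][1]*q[1]/-q[2]+K[1][2]
tiles=[]
for c in ["top","side"]:
    img=cv2.imread(c+".png");P=np.load(c+".npy");X,Y,Z=P[...,0],P[...,1],P[...,2]
    # cradle bases: length
    m=((Z>.003)&(Z<.016)&(Y<-.17)&(Y>-.33)&(X>.38)&(X<.72))
    r=cv2.minAreaRect(P[m][:,:2].astype(np.float32)); print(c,"cradle base",r)
    # wrench
    for lo,hi,n in[(.042,.075,"all"),]:
        m=(Z>lo)&(Z<hi)&(Y<-.17)&(Y>-.33)&(X>.36)&(X<.72)
        Q=P[m]; print(c,n,len(Q),Q.min(0).round(4),Q.max(0).round(4))
        for a in np.arange(.40,.70,.02):
            s=Q[(Q[:,0]>a)&(Q[:,0]<a+.02)]
            if len(s)>2: print("  ",round(a,2),len(s),s.mean(0).round(4),s[:,1].min().round(4),s[:,1].max().round(4),s[:,2].max().round(4))
    for lo,hi in[(.015,.027),(.052,.062),(.071,.081),(.085,.1)]:
        m=(Z>lo)&(Z<hi)&(abs(X-.612)<.06)&(abs(Y-.071)<.06)
        Q=P[m]; 
        if len(Q): print(c,"nut",lo,len(Q),Q.mean(0).round(4),((Q.min(0)+Q.max(0))/2).round(4),(Q.max(0)-Q.min(0)).round(4))
    for p,h in[((.612,.071,.07),20),((.66,-.258,.05),20)]:
        u,v=map(int,px(c,p)); print(c,u,v)
        t=cv2.resize(img[v-h:v+h,u-h:u+h],(400,300),interpolation=cv2.INTER_CUBIC) if 0 else cv2.resize(img[v-15:v+15,u-20:u+20],(400,300),interpolation=cv2.INTER_CUBIC)
        tiles.append(cv2.convertScaleAbs(t,alpha=1.8 if c=="top" else 1.2))
cv2.imwrite("pics/c.png",np.vstack([np.hstack(tiles[:2]),np.hstack(tiles[2:])]))
for t in ["cap_screw","spare_collet"]:
    print(t,[(np.round(r["centre"],3).tolist(),round(r["conf"],2)) for r in spotter.tip_of("side",t)][:2])
E
```

```text
top cradle base ((0.5511201620101929, -0.24999797344207764), (0.33757099509239197, 0.15986402332782745), 0.032043252140283585)
top all 891 [ 0.4035 -0.2803  0.0422] [ 0.6958 -0.2132  0.0639]
   0.4 52 [ 0.4128 -0.2275  0.0561] -0.2401 -0.2169 0.0639
   0.42 62 [ 0.4305 -0.2287  0.0592] -0.2406 -0.2177 0.0634
   0.44 84 [ 0.451  -0.2313  0.0564] -0.2513 -0.2132 0.0627
   0.46 74 [ 0.469  -0.2327  0.0574] -0.2534 -0.2147 0.0632
   0.48 68 [ 0.4899 -0.2357  0.0577] -0.2497 -0.2245 0.0634
   0.5 56 [ 0.5098 -0.2386  0.0572] -0.2497 -0.2268 0.063
   0.52 55 [ 0.5302 -0.2406  0.0566] -0.2505 -0.2309 0.0609
   0.54 54 [ 0.5508 -0.2429  0.0563] -0.2549 -0.233 0.0608
   0.56 54 [ 0.5708 -0.2451  0.0569] -0.2552 -0.2347 0.0614
   0.58 49 [ 0.5898 -0.247   0.0569] -0.2595 -0.2375 0.0611
   0.6 66 [ 0.6106 -0.2505  0.0556] -0.2678 -0.2349 0.0606
   0.62 63 [ 0.629  -0.2513  0.0553] -0.2706 -0.2349 0.0616
   0.64 55 [ 0.6517 -0.2549  0.0548] -0.2762 -0.2383 0.0593
   0.66 47 [ 0.6698 -0.255   0.0542] -0.2803 -0.2339 0.0594
   0.68 52 [ 0.6875 -0.2588  0.0541] -0.278 -0.2359 0.0601
top nut 0.015 5
[... 1228 characters left out ...]
532] -0.2643 -0.2354 0.0602
   0.64 45 [ 0.6511 -0.2553  0.0529] -0.2812 -0.2391 0.0609
   0.66 56 [ 0.6701 -0.2572  0.052 ] -0.286 -0.2339 0.0609
   0.68 30 [ 0.6856 -0.2591  0.0533] -0.2784 -0.2383 0.0591
side nut 0.015 388 [0.6056 0.0818 0.0208] [0.612  0.0711 0.021 ] [0.1192 0.118  0.012 ]
side nut 0.052 84 [0.6067 0.08   0.0575] [0.61   0.0734 0.057 ] [0.0413 0.0406 0.0091]
side nut 0.071 78 [0.6085 0.0747 0.0761] [0.6099 0.0713 0.0754] [0.0308 0.0307 0.0087]
side nut 0.085 25 [0.6098 0.0711 0.092 ] [0.6105 0.0697 0.0911] [0.0115 0.0129 0.0121]
side 218 219
side 222 147
cap_screw [([0.514, 0.172, 0.012], 0.59)]
spare_collet [([0.766, -0.01, 0.011], 0.56), ([0.663, -0.422, 0.003], 0.36)]
```

View pics/c.png

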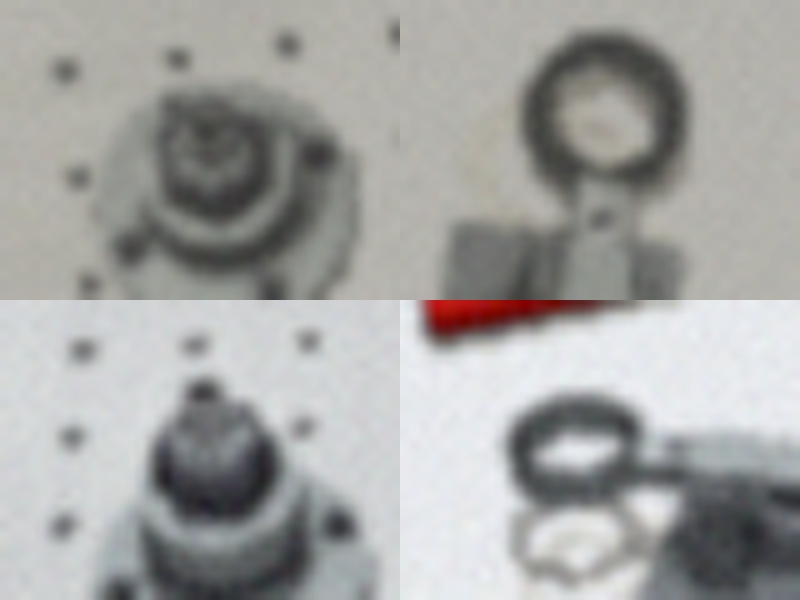

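The enlarged crop confirms the choice: the wrench lies in the middle cradle, with its ring at about (600,110) in the upper right tile. The nut is a hexagon on the round shoulder with the tube upright in it. Its corners look roughly towards ±x. The small dark peg at about (0.514, 0.175) is the cap screw. I'll fit the nut's hexagon angle from averaged depth.

```bash
cat >> h.py <<'E'
def nutfit(n=8):
    from scipy.optimize import minimize
    S=[]
    for c in ["top","side"]:
        Ps=np.array([cloud(c)[1] for _ in range(n)]); P=np.nanmedian(Ps,0)
        m=(P[...,2]>.0595)&(P[...,2]<.0715)&(np.hypot(P[...,0]-.611,P[...,1]-.071)<.0205)
        S.append(P[m])
    def res(Q,p,a):
        x=Q[:,0]-p[0];y=Q[:,1]-p[1];t=(np.arctan2(y,x)-a-np.pi/6)
        t=(t+np.pi/6)%(np.pi/3)-np.pi/6
        return np.hypot(x,y)*np.cos(t)-.015
    for nm,Q in[("top",S[0]),("side",S[1]),("both",np.vstack(S))]:
        out=[]
        for a in np.arange(-30,30,5):
            r=minimize(lambda p:np.minimum(abs(res(Q,p,np.radians(a))),.003).mean(),[.611,.0708],method="Nelder-Mead")
            out.append((a,round(r.fun*1e3,3),r.x.round(4).tolist()))
        print(nm,len(Q));[print("  ",o) for o in out]
E
python3 -c "
from h import *
nutfit()"
```

```text
top 20
   (np.int64(-30), np.float64(1.2), [0.6118, 0.07])
   (np.int64(-25), np.float64(1.215), [0.6121, 0.07])
   (np.int64(-20), np.float64(1.154), [0.6118, 0.0703])
   (np.int64(-15), np.float64(1.074), [0.6113, 0.0705])
   (np.int64(-10), np.float64(0.995), [0.6113, 0.0703])
   (np.int64(-5), np.float64(0.928), [0.6116, 0.0709])
   (np.int64(0), np.float64(0.874), [0.6116, 0.0707])
   (np.int64(5), np.float64(0.613), [0.612, 0.0712])
   (np.int64(10), np.float64(0.554), [0.6119, 0.0711])
   (np.int64(15), np.float64(0.755), [0.6117, 0.0706])
   (np.int64(20), np.float64(0.957), [0.6116, 0.0703])
   (np.int64(25), np.float64(1.112), [0.6115, 0.0702])
side 41
   (np.int64(-30), np.float64(0.99), [0.6106, 0.0691])
   (np.int64(-25), np.float64(1.065), [0.6106, 0.0695])
   (np.int64(-20), np.float64(1.093), [0.6102, 0.0694])
   (np.int64(-15), np.float64(1.031), [0.6104, 0.0693])
   (np.int64(-10), np.float64(0.953), [0.6104, 0.0691])
   (np.int64(-5), np.float64(0.852), [0.6106, 0.0693])
   (np.int64(0), np.float64(0.665), [0.6105, 0.0689])
   (np.int64(5), np.float64(0.428), [0.61
[... 199 characters left out ...]
float64(0.885), [0.6107, 0.0688])
both 61
   (np.int64(-30), np.float64(1.128), [0.6111, 0.0694])
   (np.int64(-25), np.float64(1.195), [0.6107, 0.0696])
   (np.int64(-20), np.float64(1.197), [0.6111, 0.0697])
   (np.int64(-15), np.float64(1.131), [0.6107, 0.0694])
   (np.int64(-10), np.float64(1.03), [0.6108, 0.0696])
   (np.int64(-5), np.float64(0.955), [0.611, 0.0696])
   (np.int64(0), np.float64(0.865), [0.6109, 0.0691])
   (np.int64(5), np.float64(0.725), [0.6107, 0.069])
   (np.int64(10), np.float64(0.699), [0.6105, 0.0689])
   (np.int64(15), np.float64(0.795), [0.6108, 0.0691])
   (np.int64(20), np.float64(0.954), [0.6108, 0.0694])
   (np.int64(25), np.float64(1.05), [0.6108, 0.0694])
```

arm_command --steps '[[[2.3,3.2,-1],-6.5],[[2.3,3.2,-1],-6.5],[[2.3,3.2,-1],-6.5],[[2.3,3.2,-1],-6.5],[[2.3,3.2,-1],-6.4]]' --claw 0.2 --newtons 50

```text
time: 2.12
eef_pos: [0.4025, -0.4217, 0.1723]
orientation: [0.0, 0.998, -0.057, 0.0]
wrist_force: [0.1, -0.3, -0.6]
finger_gap: 0.0706
grasp_force: 0.0
```

arm_command --steps '[[[2.3,3.2,-1],0],[[2.3,3.2,-1],0],[[2.3,3.2,-1],0],[[2.3,3.2,-1],0],[[2.3,3.2,-1],0]]'

```text
time: 2.53
eef_pos: [0.5176, -0.2617, 0.1224]
orientation: [0.0, 0.999, -0.054, 0.0]
wrist_force: [1.6, -0.9, -0.7]
finger_gap: 0.0694
grasp_force: 0.0
```

The nut's corner lies about 8.5° from +x, and its centre is near (0.611, 0.070). I plan to fit the wrench at yaw 68.5° (a 60° equivalent), with the handle towards -y so the arc stays clear of the cap screw. Grasping now.

arm_command --steps '[[[0.6,1.0,-1],0],[[0.6,1.1,-1.2],0],[[0,0,-2.4],0],[[0,0,-2.4],0],[[0,0,-2.2],0]]'

```text
time: 2.95
eef_pos: [0.528, -0.2433, 0.0291]
orientation: [0.0, 0.998, -0.055, -0.0]
wrist_force: [0.6, -0.4, -0.4]
finger_gap: 0.0695
grasp_force: 0.0
```

arm_command --steps '[[[0,0,0],0],[[0,0,0],0],[[0,0,0],0],[[0,0,0],0],[[0,0,0],0]]' --claw 1

```text
time: 3.37
eef_pos: [0.5296, -0.243, 0.0321]
orientation: [0.0, 0.999, -0.055, 0.001]
wrist_force: [-0.7, 0.3, 0.2]
finger_gap: 0.0442
grasp_force: 0.0
```

```bash
python3 -c "
from h import *
s=ctrl.sense();print(s['eef_pos'],s['orientation'],s['wrist_force'],s['moment'],s['finger_gap'],s['grasp_force'])"
```

```text
[ 0.52957094 -0.24298677  0.03210906] [ 4.37303175e-04  9.98509760e-01 -5.45590640e-02  1.17283119e-03] [-0.71731352  0.3065594   0.17003658] [0.01203759 0.02023845 0.04321477] 0.044172275187949715 0.0
```

arm_command --steps '[[[0,0.2,-0.2],0],[[0,0,0],0],[[0,0,0],0],[[0,0,0],0],[[0,0,0],0]]'

```text
time: 3.78
eef_pos: [0.5288, -0.2405, 0.0288]
orientation: [0.0, 0.999, -0.054, 0.0]
wrist_force: [-0.8, -0.4, 0.9]
finger_gap: 0.0191
grasp_force: 50.0
```

arm_command --steps '[[[0,0,0],0],[[0,0,0],0],[[0,0,0],0],[[0,0,0],0],[[0,0,0],0]]'

```text
time: 4.2
eef_pos: [0.5287, -0.2405, 0.0287]
orientation: [0.0, 0.999, -0.054, 0.0]
wrist_force: [-1.0, -0.7, 4.0]
finger_gap: 0.0194
grasp_force: 50.0
```

```bash
python3 -c "
from h import *
s=ctrl.sense();print(s['eef_pos'],s['orientation'],s['wrist_force'],s['moment'],s['finger_gap'],s['grasp_force'])"
```

```text
[ 0.52874332 -0.24048901  0.02874535] [ 7.33596430e-05  9.98520107e-01 -5.43836408e-02  9.83662674e-05] [-0.96978308 -0.74265204  3.9558353 ] [-0.14208886  0.34633677  0.08207434] 0.01940302014285044 50.0008980743587
```

arm_command --steps '[[[0,0,1],0],[[0,0,1.5],0],[[0,0,2],0],[[0,0,2],0],[[0,0,2],0]]'

```text
time: 4.62
eef_pos: [0.5281, -0.2397, 0.1142]
orientation: [-0.0, 0.999, -0.054, -0.001]
wrist_force: [0.5, 0.6, -3.4]
finger_gap: 0.0192
grasp_force: 50.0
```

arm_command --steps '[[[0.2,1.2,0],5],[[0.2,1.2,0],5],[[0.2,1.2,0],5],[[0.2,1.2,0],5],[[0.2,1.2,0],5]]'

```text
time: 5.03
eef_pos: [0.5382, -0.1793, 0.1134]
orientation: [-0.0, 0.986, 0.165, -0.0]
wrist_force: [0.2, 0.0, -3.0]
finger_gap: 0.0191
grasp_force: 50.0
```

arm_command --steps '[[[0.2,1.2,0],5],[[0.2,1.2,0],5],[[0.2,1.2,0],5],[[0.2,1.2,0],5],[[0.2,1.2,0],5]]'

```text
time: 5.45
eef_pos: [0.5481, -0.1194, 0.1134]
orientation: [-0.0, 0.927, 0.375, -0.0]
wrist_force: [-0.7, -0.1, -3.8]
finger_gap: 0.0196
grasp_force: 50.0
```

arm_command --steps '[[[0.2,1.2,0],5],[[0.2,1.2,0],5],[[0.2,1.2,0],5],[[0.2,1.2,0],5],[[0.2,1.2,0],5]]'

```text
time: 5.87
eef_pos: [0.5581, -0.0595, 0.1134]
orientation: [-0.0, 0.824, 0.567, -0.0]
wrist_force: [-0.8, -0.0, -3.8]
finger_gap: 0.0193
grasp_force: 50.0
```

```bash
cat >> h.py <<'E'
def st():
    s=ctrl.sense();q=s['orientation'];psi=np.degrees(2*np.arctan2(q[2],q[1]))
    print('t',round(s['time'],2),'p',s['eef_pos'].round(4),'yaw',round(psi,2),'F',s['wrist_force'].round(2),'M',s['moment'].round(3),'tilt',(np.degrees(2*q[[0,3]])).round(2),'gap',round(s['finger_gap'],4),round(s['grasp_force'],1))
    return s['eef_pos'],psi
def ringfit(p,psi,zc,n=4,show=None):
    from scipy.optimize import least_squares
    u=np.r_[np.cos(np.radians(psi)),np.sin(np.radians(psi))]; w=np.r_[-u[1],u[0]]
    for c in ["top","side"]:
        Ps=[];
        for _ in range(n):
            img,P=cloud(c);Ps.append(P)
        P=np.nanmedian(np.array(Ps),0);g=p[:2]+.14*u
        m=(abs(P[...,2]-zc)<.012)&(np.hypot(P[...,0]-g[0],P[...,1]-g[1])<.032)
        Q=P[m];top=Q[Q[:,2]>zc-.002]
        loc=lambda A:np.c_[(A[:,:2]-p[:2])@u,(A[:,:2]-p[:2])@w]
        L=loc(top);L=L[L[:,0]>.112]
        f=least_squares(lambda x:np.maximum(np.hypot(*(L-x).T)-.0235,0)+np.maximum(.0165-np.hypot(*(L-x).T),0),[.14,0],loss="soft_l1",f_scale=.001)
        h,e=np.histogram(Q[:,2],bins=np.arange(zc-.012,zc+.0121,.002))
        m=(abs(P[...,2]-zc)<.014)&np.isfinite(P[...,0]);B=P[m];b=loc(B);k=(abs(b[:,1])<.02)&(b[:,0]>.045)&(b[:,0]<.1);
        print(c,len(L),'ring along/lat',f.x.round(4),'ztop',np.percentile(top[:,2],50).round(4),'bar lat',b[k,1].mean().round(4),'bar z',[B[k&(abs(b[:,0]-a)<.01),2].mean().round(4) for a in(.055,.075,.09)],'z-hist',h)
E
python3 -c "
from h import *
p,s=st(); ringfit(p,s,p[2]+.0187+.0065)
img=cv2.imread('top.png')
for c in ['top','side']:
    print([(np.round(r['centre'],4).tolist(),round(r['conf'],2)) for r in spotter.tip_of(c,'wrench')][:2])
a,_=viewer.read_camera('top');b,_=viewer.read_camera('side')
f=lambda im,r,c:cv2.convertScaleAbs(cv2.resize(im[r:r+75,c:c+100],(400,300),interpolation=cv2.INTER_CUBIC),alpha=1.5)
cv2.imwrite('pics/d.png',np.hstack([f(a,110,190),f(b,150,170)]))
"
```

```text
t 5.87 p [ 0.5581 -0.0595  0.1134] yaw 69.03 F [-0.8  -0.01 -3.76] M [ 0.007 -0.06   0.01 ] tilt [-0.05 -0.05] gap 0.0193 50.0
top 144 ring along/lat [ 1.422e-01 -1.000e-04] ztop 0.1407 bar lat 0.0017 bar z [np.float64(0.1418), np.float64(0.1414), np.float64(0.1415)] z-hist [ 1  5  4 10  8 11 55 81  6  0  0  0]
side 143 ring along/lat [ 0.1399 -0.0009] ztop 0.1404 bar lat 0.0025 bar z [np.float64(0.1404), np.float64(0.1402), np.float64(0.1401)] z-hist [ 2 17 21 20 18 17 73 60  0  0  0  0]
[([0.607, 0.0725, 0.1273], 0.76)]
[([0.6102, 0.0709, 0.1245], 0.91)]
```

View pics/d.png

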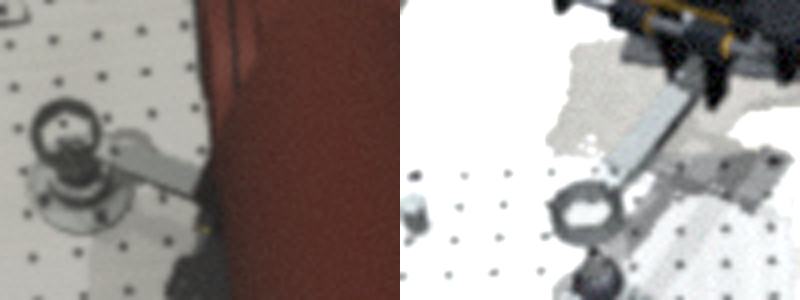

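The crop shows the ring held level just above the nut, offset by about 2 mm. I'll correct that and come down.

arm_command --steps '[[[0.2,-0.2,-1.0],-0.5],[[0,0,-1.2],0],[[0,0,-1.2],0],[[0,0,-1.0],0],[[0,0,-0.4],0]]'

```text
time: 6.88
eef_pos: [0.5591, -0.0622, 0.0628]
orientation: [-0.001, 0.828, 0.561, -0.001]
wrist_force: [-0.6, 0.5, -3.8]
finger_gap: 0.0194
grasp_force: 50.0
```

arm_command --steps '[[[0,0,-0.2],0],[[0,0,-0.2],0],[[0,0,-0.1],0],[[0,0,-0.1],0],[[0,0,0],0]]'

```text
time: 7.3
eef_pos: [0.5608, -0.0624, 0.0598]
orientation: [0.0, 0.828, 0.561, 0.0]
wrist_force: [-0.6, -0.7, -3.7]
finger_gap: 0.0195
grasp_force: 50.0
```

```bash
python3 -c "
from h import *
p,s=st()"
```

```text
t 7.3 p [ 0.5608 -0.0624  0.0598] yaw 68.27 F [-0.61 -0.73 -3.67] M [0.023 0.09  0.067] tilt [0.02 0.01] gap 0.0195 50.0
```

arm_command --steps '[[[-0.2,0.2,0],0],[[0,0,-0.1],0],[[0,0,-0.2],0],[[0,0,-0.2],0],[[0,0,0],0]]'

```text
time: 7.72
eef_pos: [0.5586, -0.0607, 0.0543]
orientation: [0.0, 0.828, 0.561, -0.0]
wrist_force: [-0.1, -2.4, -0.7]
finger_gap: 0.0194
grasp_force: 50.0
```

```bash
python3 -c "
from h import *
p,s=st()"
```

```text
t 7.72 p [ 0.5586 -0.0607  0.0543] yaw 68.25 F [-0.08 -2.4  -0.7 ] M [-0.267 -0.137 -0.115] tilt [ 0.01 -0.01] gap 0.0194 50.0
```

arm_command --steps '[[[0,-0.1,0],0],[[0,0,-0.2],0],[[0,0,-0.2],0],[[0,0,-0.1],0],[[0,0,0],0]]'

```text
time: 8.13
eef_pos: [0.5583, -0.0615, 0.049]
orientation: [-0.0, 0.828, 0.561, -0.0]
wrist_force: [-1.0, -3.0, -3.5]
finger_gap: 0.0198
grasp_force: 50.0
```

```bash
python3 -c "
from h import *
p,s=st()"
```

```text
t 8.13 p [ 0.5583 -0.0615  0.049 ] yaw 68.26 F [-0.95 -3.04 -3.53] M [-0.534  0.018 -0.102] tilt [-0.02 -0.04] gap 0.0198 50.0
```

arm_command --steps '[[[0,-0.1,0],0],[[0,0,-0.2],0],[[0,0,-0.2],0],[[0,0,-0.1],0],[[0,0,0],0]]'

```text
time: 8.55
eef_pos: [0.5584, -0.062, 0.0441]
orientation: [-0.0, 0.828, 0.561, -0.0]
wrist_force: [0.0, 0.1, -4.2]
finger_gap: 0.0191
grasp_force: 50.0
```

```bash
python3 -c "
from h import *
p,s=st()"
```

```text
t 8.55 p [ 0.5584 -0.062   0.0441] yaw 68.29 F [ 0.04  0.1  -4.21] M [-0.046 -0.069 -0.001] tilt [-0.04 -0.02] gap 0.0191 50.0
```

arm_command --steps '[[[0,0,-0.1],0],[[0,0,-0.05],0],[[0,0,0],0],[[0,0,0],0],[[0,0,0],0]]'

```text
time: 8.97
eef_pos: [0.5587, -0.0623, 0.0431]
orientation: [0.0, 0.828, 0.561, 0.0]
wrist_force: [-1.0, 0.0, -3.8]
finger_gap: 0.0195
grasp_force: 50.0
```

```bash
python3 -c "
from h import *
p,s=st()"
```

```text
t 8.97 p [ 0.5587 -0.0623  0.0431] yaw 68.27 F [-0.97  0.03 -3.83] M [ 0.077 -0.006  0.004] tilt [0. 0.] gap 0.0195 50.0
```

arm_command --steps '[[[0,0,-0.1],0],[[0,0,-0.05],0],[[0,0,0],0],[[0,0,0],0],[[0,0,0],0]]'

```text
time: 9.38
eef_pos: [0.5587, -0.0623, 0.0416]
orientation: [0.0, 0.828, 0.561, 0.0]
wrist_force: [0.8, 0.6, -2.6]
finger_gap: 0.0191
grasp_force: 50.0
```

```bash
python3 -c "
from h import *
p,s=st()"
```

```text
t 9.38 p [ 0.5587 -0.0623  0.0416] yaw 68.27 F [ 0.84  0.61 -2.59] M [ 0.05  -0.123 -0.056] tilt [0.   0.01] gap 0.0191 50.0
```

arm_command --steps '[[[0,0,-0.1],0],[[0,0,0],0],[[0,0,0],0],[[0,0,0],0],[[0,0,0],0]]'

```text
time: 9.8
eef_pos: [0.5588, -0.0624, 0.0406]
orientation: [0.0, 0.828, 0.561, 0.0]
wrist_force: [0.7, -0.6, -1.7]
finger_gap: 0.0194
grasp_force: 50.0
```

```bash
python3 -c "
from h import *
p,s=st()"
```

```text
t 9.8 p [ 0.5588 -0.0624  0.0406] yaw 68.27 F [ 0.67 -0.58 -1.73] M [ 0.15  -0.139 -0.025] tilt [0.   0.01] gap 0.0194 50.0
```

The ring is down on the shoulder (contact at TCP z ≈ 0.0415). Turning clockwise about the nut axis.

```bash
cat >> h.py <<'E'
O=np.array([.6110,.0686]); R=.141
def tq(psi0=68.27):
    p,psi=st(); s=ctrl.sense(); F=s['wrist_force'];M=s['moment']
    u=np.r_[np.cos(np.radians(psi)),np.sin(np.radians(psi))]; w=np.r_[-u[1],u[0]]
    pin=p[:2]+(R-.034)*u; d=O-pin; head=np.degrees(np.arctan2(d[1],d[0]))
    lat=F[:2]@w; ax=F[:2]@u
    print('turned',round(psi0-psi,2),'head turned',round(psi0-head,2),'kink',round(head-psi,2),'pin-O',round(np.hypot(*d)*1e3,1),'lat',round(lat,2),'ax',round(ax,2),'T_pin',round(-lat*(R-.034)+M[2],3),'T_nut',round(-lat*R+M[2],3))
E
python3 -c "
from h import *
tq()"
```

```text
t 9.8 p [ 0.5588 -0.0624  0.0406] yaw 68.27 F [ 0.67 -0.58 -1.73] M [ 0.15  -0.139 -0.025] tilt [0.   0.01] gap 0.0194 50.0
turned 0.0 head turned 0.03 kink -0.03 pin-O 34.0 lat -0.84 ax -0.29 T_pin 0.065 T_nut 0.093
```

arm_command --steps '[[[-0.57,0.24,0],-2.5],[[-0.56,0.26,0],-2.5],[[-0.54,0.29,0],-2.5],[[-0.53,0.31,0],-2.5],[[0,0,0],0]]'

```text
time: 10.22
eef_pos: [0.5357, -0.0512, 0.0405]
orientation: [-0.0, 0.874, 0.486, -0.0]
wrist_force: [-0.5, -1.4, -2.0]
finger_gap: 0.0194
grasp_force: 50.0
```

```bash
python3 -c "
from h import *
tq()"
```

```text
t 10.22 p [ 0.5357 -0.0512  0.0405] yaw 58.18 F [-0.49 -1.4  -1.97] M [-0.184 -0.007  0.05 ] tilt [-0.   -0.06] gap 0.0194 50.0
turned 10.09 head turned 11.47 kink -1.38 pin-O 34.5 lat -0.32 ax -1.45 T_pin 0.085 T_nut 0.096
```

arm_command --steps '[[[-0.46,0.33,0],-2.5],[[-0.46,0.35,0],-2.5],[[-0.46,0.38,0],-2.5],[[-0.45,0.39,0],-2.5],[[0,0,0],0]]'

```text
time: 10.63
eef_pos: [0.5169, -0.0372, 0.0402]
orientation: [0.0, 0.913, 0.409, -0.001]
wrist_force: [-4.6, -2.8, -0.4]
finger_gap: 0.0195
grasp_force: 50.1
```

```bash
python3 -c "
from h import *
tq()"
```

```text
t 10.63 p [ 0.5169 -0.0372  0.0402] yaw 48.26 F [-4.62 -2.82 -0.4 ] M [-0.575  0.689  0.355] tilt [ 0.   -0.16] gap 0.0195 50.1
turned 20.01 head turned 19.69 kink 0.33 pin-O 34.6 lat 1.57 ax -5.18 T_pin 0.187 T_nut 0.134
```

arm_command --steps '[[[-0.45,0.44,0],-2.5],[[-0.42,0.46,0],-2.5],[[-0.39,0.48,0],-2.5],[[-0.38,0.49,0],-2.5],[[0,0,0],0]]'

```text
time: 11.05
eef_pos: [0.4998, -0.0192, 0.04]
orientation: [0.0, 0.945, 0.327, -0.002]
wrist_force: [-7.2, -7.4, 1.2]
finger_gap: 0.0196
grasp_force: 50.1
```

```bash
python3 -c "
from h import *
tq()"
```

```text
t 11.05 p [ 0.4998 -0.0192  0.04  ] yaw 38.23 F [-7.21 -7.36  1.2 ] M [-1.157  1.201  0.41 ] tilt [ 0.04 -0.25] gap 0.0196 50.1
turned 30.04 head turned 29.75 kink 0.29 pin-O 34.7 lat -1.33 ax -10.22 T_pin 0.552 T_nut 0.597
```

arm_command --steps '[[[-0.33,0.36,0.06],-2],[[-0.29,0.4,0],-2],[[-0.26,0.45,0],-2],[[0,0,0],0],[[0,0,0],0]]'

```text
time: 11.47
eef_pos: [0.4915, -0.0081, 0.0406]
orientation: [0.001, 0.96, 0.278, -0.002]
wrist_force: [-5.1, -7.5, -1.4]
finger_gap: 0.0196
grasp_force: 50.2
```

```bash
sed -i 's/R=.141/R=.142/' h.py; python3 -c "
from h import *
tq()"
```

```text
t 11.47 p [ 0.4915 -0.0081  0.0406] yaw 32.34 F [-5.11 -7.53 -1.42] M [-1.475  1.095  0.515] tilt [ 0.09 -0.23] gap 0.0196 50.2
turned 35.93 head turned 34.45 kink 1.48 pin-O 34.0 lat -3.63 ax -8.35 T_pin 0.907 T_nut 1.031
```

arm_command --steps '[[[-0.21,0.31,0],-2],[[-0.2,0.33,0],-2],[[-0.18,0.35,0],-2],[[0,0,0],0],[[0,0,0],0]]'

```text
time: 11.88
eef_pos: [0.4856, 0.002, 0.0405]
orientation: [0.001, 0.974, 0.228, -0.002]
wrist_force: [-5.8, -7.4, -1.1]
finger_gap: 0.0193
grasp_force: 50.2
```

```bash
python3 -c "
from h import *
tq()"
```

```text
t 11.88 p [0.4856 0.002  0.0405] yaw 26.35 F [-5.85 -7.39 -1.14] M [-1.31   1.035  0.535] tilt [ 0.09 -0.23] gap 0.0193 50.2
turned 41.92 head turned 35.15 kink 6.77 pin-O 34.1 lat -4.03 ax -8.52 T_pin 0.97 T_nut 1.107
```

arm_command --steps '[[[-0.14,0.28,0],-1.7],[[-0.13,0.29,0],-1.7],[[-0.12,0.3,0],-1.6],[[0,0,0],0],[[0,0,0],0]]'

```text
time: 12.3
eef_pos: [0.4816, 0.0107, 0.0405]
orientation: [0.001, 0.983, 0.185, -0.002]
wrist_force: [-6.1, -7.1, -0.8]
finger_gap: 0.0192
grasp_force: 50.2
```

```bash
python3 -c "
from h import *
p,s=st(); tq()
a,P=cloud('top');b,_=viewer.read_camera('side')
f=lambda im,r,c:cv2.convertScaleAbs(cv2.resize(im[r:r+60,c:c+80],(400,300),interpolation=cv2.INTER_CUBIC),alpha=1.5)
cv2.imwrite('pics/e.png',np.hstack([f(a,115,170),f(b,180,180)]))
ring=[]
for c in ['top','side']:
    print([(np.round(r['centre'],4).tolist(),round(r['conf'],2)) for r in spotter.tip_of(c,'wrench')][:2])
"
```

```text
t 12.3 p [0.4816 0.0107 0.0405] yaw 21.35 F [-6.11 -7.06 -0.82] M [-1.226  1.162  0.421] tilt [ 0.1  -0.24] gap 0.0192 50.2
t 12.3 p [0.4816 0.0107 0.0405] yaw 21.35 F [-6.11 -7.06 -0.82] M [-1.226  1.162  0.421] tilt [ 0.1  -0.24] gap 0.0192 50.2
turned 46.92 head turned 35.5 kink 11.43 pin-O 34.3 lat -4.35 ax -8.26 T_pin 0.89 T_nut 1.038
[([0.5476, 0.3935, -0.0007], 0.44)]
[([0.6119, 0.066, 0.056], 0.78), ([0.6669, -0.4211, -0.0009], 0.31)]
```

View pics/e.png

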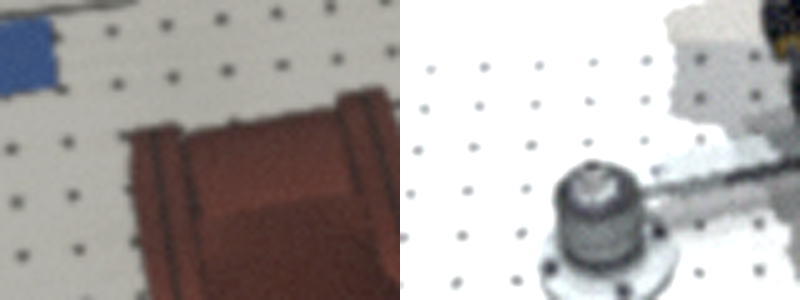

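The side crop shows the bar entering level at the nut with the ring down. In the top view the forearm hides it. The torque stayed flat at 0.9–1.0 Nm over about 11° of turning, and the kinematic kink is about 11°, so the hinge has broken over. Easing back.

arm_command --steps '[[[0.14,-0.39,0],2.3],[[0.17,-0.37,0],2.3],[[0.2,-0.36,0],2.3],[[0.23,-0.34,0],2.3],[[0.26,-0.32,0],2.3]]'

```text
time: 12.92
eef_pos: [0.4917, -0.0082, 0.0405]
orientation: [0.001, 0.959, 0.283, -0.002]
wrist_force: [-6.9, -9.6, -0.3]
finger_gap: 0.0197
grasp_force: 50.0
```

```bash
sed -i 's/^O=.*/O=np.array([.6110,.0698]); R=.142/' h.py; python3 -c "
from h import *
tq()"
```

```text
t 12.92 p [ 0.4917 -0.0082  0.0405] yaw 32.91 F [-6.87 -9.61 -0.25] M [-2.164  1.212  0.255] tilt [ 0.11 -0.26] gap 0.0197 50.0
turned 35.36 head turned 34.3 kink 1.06 pin-O 34.5 lat -4.34 ax -10.98 T_pin 0.724 T_nut 0.871
```

arm_command --steps '[[[0.27,-0.43,0.03],2.2],[[0.3,-0.41,0],2.2],[[0.33,-0.4,0],2.1],[[0,0,0],0],[[0,0,0],0]]'

```text
time: 13.33
eef_pos: [0.5006, -0.0198, 0.0406]
orientation: [0.0, 0.942, 0.336, -0.002]
wrist_force: [-6.4, -5.9, -1.5]
finger_gap: 0.0193
grasp_force: 50.0
```

```bash
python3 -c "
from h import *
tq()"
```

```text
t 13.33 p [ 0.5006 -0.0198  0.0406] yaw 39.27 F [-6.36 -5.88 -1.45] M [-1.217  1.119 -0.019] tilt [ 0.02 -0.26] gap 0.0193 50.0
turned 29.0 head turned 29.81 kink -0.81 pin-O 34.2 lat -0.52 ax -8.65 T_pin 0.038 T_nut 0.056
```

arm_command --steps '[[[-0.08,-0.06,0.03],0],[[0.28,-0.33,0],1.8],[[0.29,-0.33,0],1.8],[[0,0,0],0],[[0,0,0],0]]'

```text
time: 13.75
eef_pos: [0.5066, -0.0262, 0.0413]
orientation: [0.0, 0.931, 0.365, -0.001]
wrist_force: [-3.3, -4.9, -2.7]
finger_gap: 0.0191
grasp_force: 50.0
```

```bash
python3 -c "
from h import *
tq()"
```

```text
t 13.75 p [ 0.5066 -0.0262  0.0413] yaw 42.84 F [-3.28 -4.88 -2.75] M [-0.959  0.544 -0.172] tilt [ 0.01 -0.12] gap 0.0191 50.0
turned 25.43 head turned 26.52 kink -1.09 pin-O 33.8 lat -1.35 ax -5.72 T_pin -0.027 T_nut 0.019
```

arm_command --steps '[[[-0.07,-0.06,0.03],0],[[0.26,-0.26,0],1.5],[[0.26,-0.27,0],1.5],[[0,0,0],0],[[0,0,0],0]]'

```text
time: 14.17
eef_pos: [0.5116, -0.031, 0.0419]
orientation: [-0.0, 0.921, 0.389, -0.0]
wrist_force: [-0.3, -3.0, -3.4]
finger_gap: 0.0195
grasp_force: 50.0
```

```bash
python3 -c "
from h import *
tq()"
```

```text
t 14.17 p [ 0.5116 -0.031   0.0419] yaw 45.81 F [-0.28 -2.98 -3.35] M [-0.691  0.19  -0.266] tilt [-0.01 -0.02] gap 0.0195 50.0
turned 22.46 head turned 24.19 kink -1.73 pin-O 33.5 lat -1.88 ax -2.33 T_pin -0.063 T_nut 0.001
```

arm_command --steps '[[[0,-0.1,0],0],[[0,0,0],0],[[0,0,0.1],0],[[0,0,0.1],0],[[0,0,0],0]]'

```text
time: 14.58
eef_pos: [0.5119, -0.0315, 0.0443]
orientation: [0.0, 0.921, 0.39, 0.0]
wrist_force: [0.4, -1.4, -4.2]
finger_gap: 0.0193
grasp_force: 50.0
```

```bash
python3 -c "
from h import *
tq()"
```

```text
t 14.58 p [ 0.5119 -0.0315  0.0443] yaw 45.88 F [ 0.36 -1.39 -4.16] M [-0.265  0.094 -0.12 ] tilt [0.   0.02] gap 0.0193 50.0
turned 22.39 head turned 23.49 kink -1.1 pin-O 33.7 lat -1.23 ax -0.74 T_pin 0.012 T_nut 0.054
```

arm_command --steps '[[[0,-0.04,0],0],[[0,0,0.2],0],[[0,0,0.2],0],[[0,0,0.2],0],[[0,0,0],0]]'

```text
time: 15.0
eef_pos: [0.5122, -0.0319, 0.0506]
orientation: [0.0, 0.921, 0.39, 0.0]
wrist_force: [0.3, -0.5, -3.7]
finger_gap: 0.0196
grasp_force: 50.0
```

```bash
python3 -c "
from h import *
tq()"
```

```text
t 15.0 p [ 0.5122 -0.0319  0.0506] yaw 45.88 F [ 0.33 -0.48 -3.71] M [ 0.009 -0.103 -0.048] tilt [0.02 0.05] gap 0.0196 50.0
turned 22.39 head turned 22.55 kink -0.17 pin-O 33.8 lat -0.58 ax -0.11 T_pin 0.014 T_nut 0.034
```

arm_command --steps '[[[0,0,0.4],0],[[0,0,0.8],0],[[0,0,1.5],0],[[0,0,1.8],0],[[0,0,1.8],0]]'

```text
time: 15.42
eef_pos: [0.5116, -0.032, 0.1142]
orientation: [-0.0, 0.921, 0.39, -0.0]
wrist_force: [0.8, 0.5, -3.0]
finger_gap: 0.0195
grasp_force: 50.0
```

arm_command --steps '[[[0.1,-2.0,0],-5.2],[[0.15,-2.1,0],-5.2],[[0.15,-2.1,0],-5.2],[[0.2,-2.1,0],-5.2],[[0.2,-2.1,0],-5.2]]'

```text
time: 15.83
eef_pos: [0.5199, -0.1371, 0.1139]
orientation: [0.0, 0.985, 0.17, 0.0]
wrist_force: [0.2, 0.7, -3.0]
finger_gap: 0.0195
grasp_force: 50.0
```

arm_command --steps '[[[0.15,-2.1,0],-5.2],[[0.15,-2.1,0],-5.2],[[0.15,-2.1,0],-5.2],[[0.2,-2.1,0],-5.2],[[0.2,-2.0,0],-5.3]]'

```text
time: 16.25
eef_pos: [0.5283, -0.2414, 0.1138]
orientation: [0.0, 0.998, -0.057, 0.0]
wrist_force: [0.2, 0.3, -3.3]
finger_gap: 0.0195
grasp_force: 50.0
```

```bash
python3 -c "
from h import *
p,s=st(); ringfit(p,s,p[2]+.0187+.0080)
a,P=cloud('top');b,_=viewer.read_camera('side')
f=lambda im,r,c:cv2.convertScaleAbs(cv2.resize(im[r:r+75,c:c+100],(400,300),interpolation=cv2.INTER_CUBIC),alpha=1.5)
cv2.imwrite('pics/f.png',np.hstack([f(a,115,170),f(b,130,170)]))
nutfit(4)
"|grep -v np.int64.-[2-3]
```

```text
t 16.25 p [ 0.5283 -0.2414  0.1138] yaw -6.49 F [ 0.21  0.27 -3.34] M [ 0.033 -0.027 -0.001] tilt [0.   0.03] gap 0.0195 50.0
top 123 ring along/lat [ 0.1412 -0.0011] ztop 0.1432 bar lat 0.0019 bar z [np.float64(nan), np.float64(nan), np.float64(0.1436)] z-hist [ 0  1  5  6  7 16 27 79 10  0  0  0]
side 92 ring along/lat [0.1409 0.0018] ztop 0.143 bar lat 0.0065 bar z [np.float64(0.138), np.float64(0.1403), np.float64(0.1402)] z-hist [ 0 12 13 18  9 18 19 52  8  0  0  0]
top 24
   (np.int64(-15), np.float64(1.009), [0.612, 0.0712])
   (np.int64(-10), np.float64(1.085), [0.612, 0.0714])
   (np.int64(-5), np.float64(1.193), [0.612, 0.0718])
   (np.int64(0), np.float64(1.315), [0.6115, 0.0722])
   (np.int64(5), np.float64(1.377), [0.6114, 0.0727])
   (np.int64(10), np.float64(1.45), [0.6115, 0.0731])
   (np.int64(15), np.float64(1.502), [0.6114, 0.0733])
   (np.int64(20), np.float64(1.531), [0.6113, 0.0731])
   (np.int64(25), np.float64(1.525), [0.611, 0.0726])
side 36
   (np.int64(-15), np.float64(0.565), [0.6102, 0.0691])
   (np.int64(-10), np.float64(0.533), [0.6101, 0.0692])
   (np.
[... 467 characters left out ...]
(1.007), [0.6106, 0.0694])
   (np.int64(-5), np.float64(1.095), [0.6106, 0.0695])
   (np.int64(0), np.float64(1.218), [0.6109, 0.0696])
   (np.int64(5), np.float64(1.359), [0.611, 0.07])
   (np.int64(10), np.float64(1.457), [0.6102, 0.0696])
   (np.int64(15), np.float64(1.483), [0.6103, 0.0695])
   (np.int64(20), np.float64(1.468), [0.6106, 0.0695])
   (np.int64(25), np.float64(1.356), [0.6108, 0.0696])h.py:47: RuntimeWarning: Mean of empty slice.
  print(c,len(L),'ring along/lat',f.x.round(4),'ztop',np.percentile(top[:,2],50).round(4),'bar lat',b[k,1].mean().round(4),'bar z',[B[k&(abs(b[:,0]-a)<.01),2].mean().round(4) for a in(.055,.075,.09)],'z-hist',h)
  ret = ret.dtype.type(ret / rcount)
```

View pics/f.png

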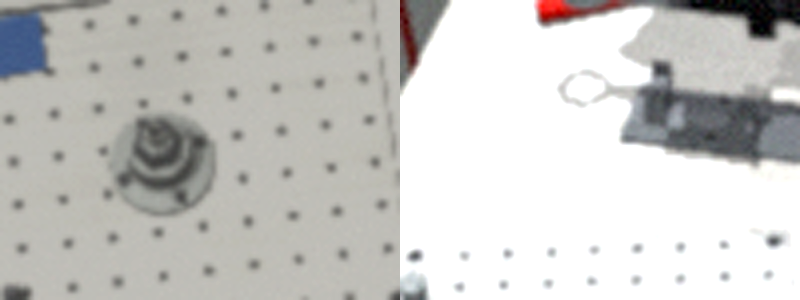

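The crop shows the nut and tube undisturbed, and the refit puts the nut at about -13°, which is about 22° of tightening kept. The wrench is held straight over its cradle. Lowering it.

arm_command --steps '[[[0.04,0.09,-1.5],0.25],[[0,0,-2],0],[[0,0,-2],0],[[0,0,-0.6],0],[[0,0,0],0]]'

```text
time: 17.57
eef_pos: [0.5273, -0.2387, 0.0503]
orientation: [-0.001, 0.999, -0.052, -0.002]
wrist_force: [-0.0, 0.2, -4.2]
finger_gap: 0.0197
grasp_force: 50.0
```

```bash
python3 -c "
from h import *
p,s=st()"
```

```text
t 17.57 p [ 0.5273 -0.2387  0.0503] yaw -5.98 F [-0.01  0.24 -4.16] M [0.055 0.053 0.022] tilt [-0.07 -0.19] gap 0.0197 50.0
```

arm_command --steps '[[[0.14,-0.18,0],-0.2],[[0,0,-0.4],0],[[0,0,-0.4],0],[[0,0,0],0],[[0,0,0],0]]'

```text
time: 17.98
eef_pos: [0.5301, -0.2411, 0.0442]
orientation: [0.0, 0.999, -0.054, 0.0]
wrist_force: [-0.3, 0.2, -4.0]
finger_gap: 0.0194
grasp_force: 50.0
```

```bash
python3 -c "
from h import *
p,s=st()"
```

```text
t 17.98 p [ 0.5301 -0.2411  0.0442] yaw -6.18 F [-0.33  0.17 -3.97] M [ 0.029  0.004 -0.004] tilt [0. 0.] gap 0.0194 50.0
```

arm_command --steps '[[[-0.12,0.05,-0.4],0],[[0,0,-0.4],0],[[0,0,-0.3],0],[[0,0,-0.2],0],[[0,0,0],0]]'

```text
time: 18.4
eef_pos: [0.5285, -0.2404, 0.0304]
orientation: [-0.0, 0.999, -0.054, -0.0]
wrist_force: [-0.4, 0.8, -3.7]
finger_gap: 0.0195
grasp_force: 50.0
```

```bash
python3 -c "
from h import *
p,s=st()"
```

```text
t 18.4 p [ 0.5285 -0.2404  0.0304] yaw -6.18 F [-0.45  0.83 -3.66] M [ 0.041 -0.002 -0.002] tilt [-0.02 -0.05] gap 0.0195 50.0
```

arm_command --steps '[[[0,0,-0.15],0],[[0,0,-0.1],0],[[0,0,0],0],[[0,0,0],0],[[0,0,0],0]]'

```text
time: 18.82
eef_pos: [0.529, -0.2406, 0.0288]
orientation: [0.0, 0.999, -0.054, 0.0]
wrist_force: [-1.3, 0.5, -0.1]
finger_gap: 0.0193
grasp_force: 50.0
```

```bash
python3 -c "
from h import *
p,s=st()"
```

```text
t 18.82 p [ 0.529  -0.2406  0.0288] yaw -6.18 F [-1.32  0.47 -0.13] M [0.17  0.431 0.013] tilt [0.   0.02] gap 0.0193 50.0
```

arm_command --steps '[[[0,0,-0.06],0],[[0,0,0],0],[[0,0,0],0],[[0,0,0],0],[[0,0,0],0]]' --newtons 3

```text
time: 19.23
eef_pos: [0.5293, -0.2406, 0.0283]
orientation: [0.0, 0.999, -0.054, 0.0]
wrist_force: [-0.4, 0.7, 2.7]
finger_gap: 0.0197
grasp_force: 3.0
```

arm_command --steps '[[[0,0,0],0],[[0,0,0],0],[[0,0,0],0],[[0,0,0],0],[[0,0,0],0]]' --claw 0.3

```text
time: 19.65
eef_pos: [0.5288, -0.2405, 0.0278]
orientation: [-0.0, 0.999, -0.054, -0.0]
wrist_force: [-0.7, 0.8, 0.1]
finger_gap: 0.0453
grasp_force: 0.0
```

arm_command --steps '[[[0,0,0],0],[[0,0,0],0],[[0,0,0],0],[[0,0,0],0],[[0,0,0.5],0]]'

```text
time: 20.07
eef_pos: [0.5282, -0.2403, 0.0322]
orientation: [-0.0, 0.999, -0.054, -0.001]
wrist_force: [-0.3, 0.1, 0.3]
finger_gap: 0.061
grasp_force: 0.0
```

arm_command --steps '[[[0,0,1.5],0],[[0,0,2],0],[[0,0,3],0],[[0,0,3],0],[[0,0,3],0]]'

```text
time: 20.48
eef_pos: [0.5286, -0.2404, 0.1596]
orientation: [-0.0, 0.999, -0.054, -0.0]
wrist_force: [1.7, 0.1, -0.5]
finger_gap: 0.0608
grasp_force: 0.0
```

arm_command --steps '[[[-2.5,-3,0],0],[[-2.5,-3,0],0],[[-2.5,-3,0],0],[[-2.5,-3,0],0],[[-2,-3,0],0]]'

```text
time: 20.9
eef_pos: [0.4069, -0.392, 0.1587]
orientation: [0.0, 0.999, -0.054, 0.0]
wrist_force: [1.2, -1.1, 0.0]
finger_gap: 0.0607
grasp_force: 0.0
```

```bash
python3 - <<'E'
from h import *
st()
for c in ["top","side"]:
    img,P=cloud(c);X,Y,Z=P[...,0],P[...,1],P[...,2]
    cv2.imwrite(f"pics/g_{c}.png",cv2.resize(img,(800,600)))
    m=(Z>.042)&(Z<.075)&(Y<-.17)&(Y>-.33)&(X>.36)&(X<.72);Q=P[m];print(c,len(Q),Q.min(0).round(4),Q.max(0).round(4))
    for a in np.arange(.40,.70,.04):
        s=Q[(Q[:,0]>a)&(Q[:,0]<a+.02)]
        if len(s)>2: print("  ",round(a,2),s.mean(0).round(4))
    for t in ["wrench","handle_end"]: print(t,[(np.round(r["centre"],3).tolist(),round(r["conf"],2)) for r in spotter.tip_of(c,t)][:2])
E
```

```text
t 20.9 p [ 0.4069 -0.392   0.1587] yaw -6.21 F [ 1.21 -1.12  0.01] M [ 0.031 -0.016 -0.015] tilt [0.03 0.02] gap 0.0607 0.0
top 885 [ 0.4037 -0.278   0.0421] [ 0.6961 -0.2128  0.0638]
   0.4 [ 0.4128 -0.2269  0.0559]
   0.44 [ 0.4513 -0.2303  0.0562]
   0.48 [ 0.4899 -0.2345  0.0586]
   0.52 [ 0.5304 -0.2395  0.0571]
   0.56 [ 0.5708 -0.2436  0.0573]
   0.6 [ 0.6106 -0.249   0.0552]
   0.64 [ 0.6515 -0.253   0.0544]
   0.68 [ 0.6882 -0.2574  0.0538]
wrench [([0.671, -0.258, 0.041], 0.64)]
handle_end [([0.414, -0.23, 0.048], 0.96)]
side 687 [ 0.4016 -0.2802  0.042 ] [ 0.6929 -0.2148  0.0633]
   0.4 [ 0.4115 -0.2249  0.0555]
   0.44 [ 0.4509 -0.2274  0.0549]
   0.48 [ 0.4902 -0.2325  0.0559]
   0.52 [ 0.5299 -0.2382  0.0543]
   0.56 [ 0.5693 -0.2423  0.0546]
   0.6 [ 0.6104 -0.2466  0.0541]
   0.64 [ 0.6512 -0.2515  0.0534]
   0.68 [ 0.6856 -0.2577  0.0529]
wrench [([0.672, -0.26, 0.042], 0.73)]
handle_end [([0.407, -0.226, 0.046], 0.82), ([0.434, -0.443, -0.001], 0.17)]
```

View pics/g_top.png

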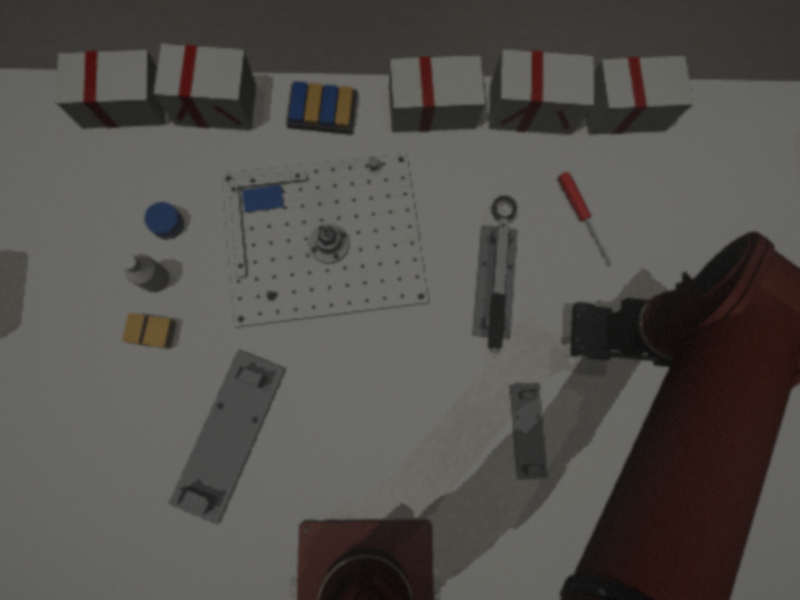

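View pics/g_side.png

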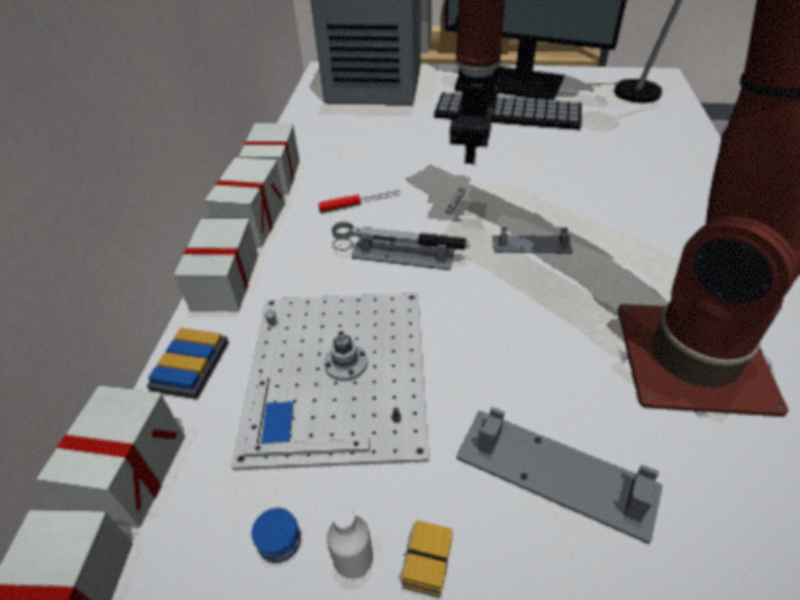

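The wrench is back in the cradle within about 1 mm of where it lay: ring at (504,208) and grip at (496,320) in the top view. Everything else is unmoved and the arm is clear, so I'm handing in the job.

```bash
python3 -c "
from h import *
print(order.finish_job())"
```

```text
the job is handed in; nothing more can be done
None
```

I tightened the nut by about 22° until the wrench broke over at roughly 11° of kink, freed the ring without any sign of loosening the nut, laid the wrench back in its cradle within about 1 mm, and handed the job in at about 21 s; the verdict was not shown.

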